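# Sweep the spilled chestnuts into the food scoop

### The arm

A 6-joint arm with a two-finger parallel gripper is mounted at the origin on the work surface. World frame = base frame: x ahead of the robot, y to its left, z up, the work surface at z = 0. Lengths are in m, angles in degrees, forces in N, time in s.
With the tool pointing down it reaches from about 0.375 to 0.9 m from the base axis. Payload 3.1 kg.
Tool frame: the origin (TCP) lies at the very end of the fingers, on their centre line; the grasp point (between the pads) lies 19 mm behind it; z points along the fingers, y is the line along which they close (so a half turn about z gives the same grasp; the last joint's range is limited). The gripper opens to 87 mm and grips with 3 to 60 N. Pads are 19 mm wide; open, the fingers measure 117 mm over their backs; the gripper's body (75 mm by 190 mm) begins 51 mm behind the grasp point.
Start: joints at [65.117, 30.224, 82.088, -0, 67.689, -10.227], TCP at [0.158, 0.605, 0.223] pointing down, gripper open.
Joint ranges: [-176.69, 176.69], [-43.24, 126.21], [12.49, 139.97], [-82, 262], [0, 151.66], [-163.58, 163.58]. Speed limits (degrees/s): [159.86, 159.86, 180, 180, 180, 180].

### API

Orientations are given as a 3x3 rotation matrix whose columns are the frame's x, y, z axes.
In Python, from rig import bot gives the robot as it stands.
- The arm moves only by the tool move_arm, never from a script. Its argument "increments" is a list of rows, each an object with "xyz": the shift along the tool's x, y, z in mm, a list of three; "roll": the turn about the tool's z in rad; "grip": the opening in per cent of the stroke, from 0 (shut) to 100 (fully open). A call has 1 to 5 rows; each row shifts and turns the commanded pose from where the row before left it, along the tool's axes as they then stand; what a row does not reach is not made up. A row lasts 1/12 s, in which the tool goes at most 41.7 mm and 7.16 degrees, less where a joint would pass 70% of its speed; a pose out of reach is approached as far as the arm can. A call is refused whole if a number of a shift passes 41.7 or a number of a turn 0.125, either way. A call with a gripper value outside its range is refused whole. The fingers move at their own pace and stop on an object; the grip force is fixed at half the most. Time passes only in rows, so rows that do not move let the fingers close. It gives the time, the measured TCP pose, the force, the opening and the grip force at its end, in the units of the state.
- bot.read_state(): the state, without advancing time (a new reading comes with each control period).
- bot.capture(name): name is "side" or "top"; returns (picture, depth): 400x640x3 uint8, red, green, blue; 400x640 float32, m along the optical axis (not along the pixel's ray), 0 where there is no reading.
- bot.camera_model(name): a dict with "intrinsics" (3x3 intrinsics, pixels), "rvec" (rotation vector, rad) and "tvec" (3), from world to camera coordinates, as OpenCV has them. Camera axes: x right, y down, z forward; pixel columns grow to the right and rows downward; lengths in m; the calibration is good to about 2 mm. A picture is of the moment at which its call begins. camera_model takes no time and is no camera call.
- bot.hand_in(): hands the job in; it is judged then, once.
Trained networks look in the newest picture that a camera, given by its name, has taken for a name from the list of things; names that differ only in an ending like _2 or _b are one class to them, and where a whole thing is asked for, a point or a joint stands for the part that bears it (a point fixed in the world has none). Each returns a list of dicts, best first, with "conf" (0 to 1); they miss things now and then, are a little off and sometimes report something else, mostly with a low value. They report only what shows in the picture. A call takes as long as a camera call. They do not tell look-alikes from the thing itself.
- bot.spot_in(label, camera): "at" ([x, y, z] in m, in the coordinates of the camera as it stood for that picture, good to about 4 mm: the middle of the surface that is visible of it).
- bot.trace(label, camera): "mask" (400x640 bool, what is visible of it).
The state is a dict: "time_s": time; "joint_positions": joint angles; "qvel": joint speeds; "tau": joint torques, N m; "position": TCP position; "tcp_rot": TCP orientation; "force": force on the tool from outside, world axes, zero at the start; "moment": the same for the moment, N m; "opening": opening from 0.0 (shut) to 1.0 (fully open); "grasp_force": force on a finger pad.
Only numpy, scipy, OpenCV 4.12 (cv2) and the standard library are available. Lean on these libraries where they do the work, as an engineer would, in place of code of your own. Each camera call takes 0.05 s, during which the arm holds its last target. There are 200 camera calls.

### The job

Four chestnuts have spilled on the pantry counter: sweep all four across the counter, up over the lip and right inside the steel scoop with your fingers, leaving them at rest there. Slide them along at a calm pace: do not pick up, squeeze or flick any of them, and leave every jar and tin standing where it is.

Things in the scene. Friction and masses are not known exactly. Their poses are not given: they have to be found in the camera images.
- chestnut_1: a loose chestnut, dark brown with a paler flat base: a round dome on its flat side, 34 mm across at its widest (9 to 14 mm above the base), flat base 26 mm across, 26 mm tall, about 15 g; it slides when pushed low and does not roll away. Origin at the centre of its base, z up. The four are alike
- chestnut_2: a loose chestnut, dark brown with a paler flat base: a round dome on its flat side, 34 mm across at its widest (9 to 14 mm above the base), flat base 26 mm across, 26 mm tall, about 15 g; it slides when pushed low and does not roll away. Origin at the centre of its base, z up. The four are alike
- chestnut_3: a loose chestnut, dark brown with a paler flat base: a round dome on its flat side, 34 mm across at its widest (9 to 14 mm above the base), flat base 26 mm across, 26 mm tall, about 15 g; it slides when pushed low and does not roll away. Origin at the centre of its base, z up. The four are alike
- chestnut_4: a loose chestnut, dark brown with a paler flat base: a round dome on its flat side, 34 mm across at its widest (9 to 14 mm above the base), flat base 26 mm across, 26 mm tall, about 15 g; it slides when pushed low and does not roll away. Origin at the centre of its base, z up. The four are alike
- scoop: steel food scoop: a broad shallow pan lying on the counter, does not move. 256 mm wide (its x), 180 mm deep (its y), open towards its +y; a wooden handle sticks out 95 mm behind. Inside x = -125..125 mm, y = -87 (back wall) to 90 mm (lip). Walls 3 mm thick: back 40 mm high, sides from 40 mm at the back down to 12 mm in front. Origin at the centre of its underside; z up
- scoop_lip (a point): middle of the scoop's open front edge, on the counter, 90 mm ahead (scoop's +y) of its origin, axes as the scoop's. From here the floor rises as a smooth ramp over 30 mm to the scoop's floor, 3 mm above the counter, so things slide up into it
- spice_jar_1: a loose squat spice jar standing upright: paper band and wooden lid, 44 mm across, 46 mm tall, 0.08 kg; a bystander, leave it standing where it is. Origin at the centre of its underside
- spice_jar_2: a loose squat spice jar standing upright: paper band and wooden lid, 44 mm across, 46 mm tall, 0.08 kg; a bystander, leave it standing where it is. Origin at the centre of its underside
- spice_jar_3: a loose squat spice jar standing upright: paper band and wooden lid, 44 mm across, 46 mm tall, 0.08 kg; a bystander, leave it standing where it is. Origin at the centre of its underside
- sardine_tin: a loose flat sardine tin, 104 x 60 mm, 22 mm tall, long side along its x; a bystander. Origin at the centre of its underside
- soup_tin: a loose soup tin, 67 mm across, 102 mm tall; a bystander. Origin at the centre of its underside
- tuna_tin: a loose flat tuna tin, 86 mm across, 34 mm tall; a bystander. Origin at the centre of its underside
- jam_jar: a loose, closed amber glass jar with a brass cap, 68 mm across, 110 mm tall; a bystander. Origin at the centre of its underside
There are look-alikes about, which are no part of the job. Leave any yellow look-alike of the chestnut_1 alone. Leave any blue look-alike of the chestnut_2 alone.

How it is judged (in metres and radians):
At the end, for the whole second after the job is handed in: All four chestnuts rest in the scoop (slower than 2 cm/s) between its walls, each one's base centre at least 17 mm behind the front lip and less than 35 mm above the counter; every jar and tin still stands upright (within 0.2 rad) and within 20 mm of where it was (x of chestnut_1 in the frame of scoop between -0.122 and 0.122 m and y of chestnut_1 in the frame of scoop between -0.087 and 0.073 m and height (world z) of each of chestnut_1, chestnut_2, chestnut_3, chestnut_4 below 0.035 m and linear speed of each of chestnut_1, chestnut_2, chestnut_3, chestnut_4 below 0.02 m/s and x of chestnut_2 in the frame of scoop between -0.122 and 0.122 m and y of chestnut_2 in the frame of scoop between -0.087 and 0.073 m and x of chestnut_3 in the frame of scoop between -0.122 and 0.122 m and y of chestnut_3 in the frame of scoop between -0.087 and 0.073 m and x of chestnut_4 in the frame of scoop between -0.122 and 0.122 m and y of chestnut_4 in the frame of scoop between -0.087 and 0.073 m and distance of each of spice_jar_1, spice_jar_2, spice_jar_3, sardine_tin, soup_tin, tuna_tin, jam_jar from where it was at the start of the episode below 0.02 m and angle between each of spice_jar_1, spice_jar_2, spice_jar_3, sardine_tin, soup_tin, tuna_tin, jam_jar's own z axis and vertical below 0.2 rad); the robot touches nothing.
It fails at once if a chestnut is picked up: its base rises more than 35 mm above the counter (height (world z) of any of chestnut_1, chestnut_2, chestnut_3, chestnut_4 above 0.035 m).
It fails at once if a chestnut is pinched, pressed or jammed by the fingers with more than 15 N (contact force between the fingers and chestnut_1 above 15 N or contact force between the fingers and chestnut_2 above 15 N or contact force between the fingers and chestnut_3 above 15 N or contact force between the fingers and chestnut_4 above 15 N).
It fails at once if a chestnut is flicked: it moves faster than 0.8 m/s (linear speed of any of chestnut_1, chestnut_2, chestnut_3, chestnut_4 above 0.8 m/s).
It fails at once if a jar or tin is pushed more than 20 mm, or tipped (distance of any of spice_jar_1, spice_jar_2, spice_jar_3, sardine_tin, soup_tin, tuna_tin, jam_jar from where it was at the start of the episode above 0.02 m or angle between any of spice_jar_1, spice_jar_2, spice_jar_3, sardine_tin, soup_tin, tuna_tin, jam_jar's own z axis and vertical above 0.3 rad).
It also fails if it takes over 67 s, if anything falls off the work surface, if the arm or the gripper's body presses on something with over 40 N, if the wrist force passes 120 N, or if a joint passes its speed limit or range.

## Working session

There is one attempt and no reset: what is moved stays moved. The work goes in short steps, Python scripts to look and compute and a tool call to move; the robot and the scene stay as the last step left them, time stands still between calls to the robot, and variables do not carry over. Pictures are saved under pics/ and viewed, at most 10 in all, crops included, and the job is handed in when it is done.

Besides the shell and the picture viewer there is one more tool, called after "Emit:" by a JSON object that holds its "name" and its "arguments", one argument or row to a line. move_arm: Moves the arm, as the interface text tells. Its arguments: {"type":"object","properties":{"increments":{"type":"array"}},"required":["increments"]}

```bash
mkdir -p pics; cat > h.py <<'E'
import numpy as np, cv2
from rig import bot
def cam(n):
    m=bot.camera_model(n); R=cv2.Rodrigues(np.array(m["rvec"],float))[0]
    return np.array(m["intrinsics"],float),R,np.array(m["tvec"],float).ravel()
def toworld(p,n):
    K,R,t=cam(n); return R.T@(np.array(p)-t)
def topix(P,n):
    K,R,t=cam(n); q=K@(R@np.array(P)+t); return q[:2]/q[2]
def px2w(u,v,n,z):
    K,R,t=cam(n); d=R.T@np.linalg.inv(K)@np.array([u,v,1]); c=-R.T@t
    return c+d*(z-c[2])/d[2]
E
python3 - <<'E'
from h import *
for n in("top","side"):
    im,d=bot.capture(n); cv2.imwrite(f"pics/{n}0.png",im[:,:,::-1])
    print(n,-cam(n)[1].T@cam(n)[2])
    for l in ("chestnut_1","scoop","spice_jar_1","sardine_tin","soup_tin","tuna_tin","jam_jar","scoop_lip"):
        for r in bot.spot_in(l,n):
            w=toworld(r["at"],n); u,v=topix(w,n); print(l,round(r["conf"],2),w.round(3),int(u),int(v),im[int(v)%400,int(u)%640])
print(bot.read_state())
E
```

```text
top [0.41375017 0.13144412 1.10491901]
chestnut_1 0.69 [0.458 0.035 0.023] 342 238 [49 33 21]
chestnut_1 0.68 [0.634 0.051 0.018] 334 169 [63 31 14]
chestnut_1 0.61 [0.384 0.    0.017] 356 268 [130 115  10]
chestnut_1 0.56 [0.453 0.202 0.021] 274 241 [58 26 14]
chestnut_1 0.42 [0.725 0.075 0.024] 324 134 [ 16  55 117]
scoop 0.93 [ 0.531 -0.262  0.003] 456 209 [129 134 128]
spice_jar_1 0.81 [0.567 0.206 0.046] 272 194 [96 61 30]
spice_jar_1 0.7 [0.562 0.102 0.045] 315 196 [99 61 29]
spice_jar_1 0.57 [0.44  0.399 0.045] 192 247 [95 60 30]
sardine_tin 0.81 [0.344 0.106 0.021] 314 285 [ 30  68 114]
soup_tin 0.71 [0.758 0.195 0.101] 275 112 [126 126 118]
tuna_tin 0.92 [ 0.764 -0.046  0.032] 371 118 [129 130 122]
jam_jar 0.79 [0.588 0.456 0.112] 162 181 [130 122  44]
scoop_lip 0.89 [ 0.532 -0.261  0.003] 455 209 [129 135 130]
side [ 0.38550089 -0.48536325  0.80219223]
chestnut_1 0.75 [ 0.381 -0.01   0.017] 260 276 [157 158  31]
chestnut_1 0.73 [0.759 0.171 0.079] 406 162 [59 13  9]
chestnut_1 0.72 [0.637 0.04  0.022] 372 231 [92 54 31]
chestnut_1 0.7 [0.459 0.022 0.021] 294 255 [85 50 27]

[... 887 characters left out ...]
.58179186e-04,
        6.76893620e+01, -1.02256761e+01]), 'qvel': array([-0.02379114,  0.06898235,  0.03916539, -0.13432796, -0.0479554 ,
       -0.03178116]), 'tau': array([-6.50860716e-05, -4.39992893e+01, -1.76992321e+01,  6.35796273e-02,
        5.02392452e-02,  7.14082361e-06]), 'position': array([0.15809922, 0.60467188, 0.22258164]), 'tcp_rot': array([[-9.67455689e-01,  2.53040488e-01,  1.78276843e-05],
       [ 2.53040489e-01,  9.67455688e-01,  5.98562602e-05],
       [-2.10143723e-06,  6.24194055e-05, -9.99999998e-01]]), 'force': array([-0.72533059,  0.37010357,  0.34303383]), 'moment': array([-0.02552472,  0.01368521, -0.0381693 ]), 'grasp_force': 0.0, 'opening': 0.9980447514570766}
```

View pics/top0.png

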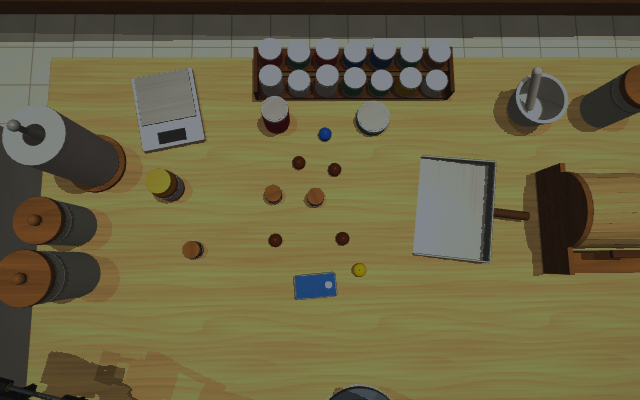

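```bash
python3 - <<'E'
from h import *
from scipy.spatial.transform import Rotation as Ro
im,d=bot.capture("top")
K,R,t=cam("top")
# top-view height map
v,u=np.mgrid[0:400,0:640]; P=np.stack([(u-K[0,2])/K[0,0]*d,(v-K[1,2])/K[1,1]*d,d],-1)
W=(P-t)@R
m=bot.trace("scoop","top")[0]["mask"]
for lo,hi in((-.01,.012),(.012,.06)):
    s=m&(W[...,2]>lo)&(W[...,2]<hi)&(d>0); w=W[s][:,:2].astype(np.float32)
    r=cv2.minAreaRect(w); print(lo,s.sum(),r,cv2.boxPoints(r).round(3).tolist())
for r in bot.trace("chestnut_1","top"):
    k=r["mask"]; w=W[k&(W[...,2]>.004)]; print("nut",round(r["conf"],2),np.median(w,0).round(3),((w.min(0)+w.max(0))/2).round(3),im[k].mean(0).astype(int))
E
```

```text
-0.01 6906 ((0.5337727069854736, -0.3009646534919739), (0.28791335225105286, 0.27274319529533386), 82.94257354736328) [[0.38100001215934753, -0.4269999861717224], [0.6510000228881836, -0.460999995470047], [0.6869999766349792, -0.17499999701976776], [0.41600000858306885, -0.14100000262260437]]
0.012 1320 ((0.5274337530136108, -0.29909905791282654), (0.27553653717041016, 0.25872448086738586), 82.32454681396484) [[0.38100001215934753, -0.4180000126361847], [0.6370000243186951, -0.453000009059906], [0.6740000247955322, -0.18000000715255737], [0.4180000126361847, -0.14499999582767487]]
nut 0.65 [0.635 0.052 0.02 ] [0.636 0.052 0.018] [55 31 16]
nut 0.65 [0.728 0.074 0.02 ] [0.579 0.095 0.555] [25 50 91]
nut 0.62 [0.456 0.202 0.021] [0.457 0.202 0.019] [53 26 13]
nut 0.53 [0.653 0.144 0.021] [0.655 0.144 0.017] [52 25 12]
nut 0.47 [0.459 0.035 0.021] [0.46  0.035 0.02 ] [52 25 12]
```

The top picture shows the dark nuts at px (334,169), (299,163), (275,241) and (342,238). The yellow nut at (359,270) and the blue one at (325,134) are look-alikes. The scoop opens left towards +y, with its lip from (421,157) to (413,258). I'll cradle each nut between the two part-open fingers and push it towards -y.

Emit:
{"name": "move_arm", "arguments": {
  "increments": [
    {"xyz": [0, 0, 0], "roll": 0.118, "grip": 22},
    {"xyz": [0, 0, 0], "roll": 0.118, "grip": 22},
    {"xyz": [0, 0, 0], "roll": 0.118, "grip": 22},
    {"xyz": [0, 0, 0], "roll": 0.118, "grip": 22},
    {"xyz": [0, 0, 0], "roll": 0.118, "grip": 22}
  ]
}}

```text
time_s: 1.47
position: [0.1581, 0.6047, 0.2225]
tcp_rot: [[-0.659, 0.752, -0.0], [0.752, 0.659, -0.0], [0.0, -0.0, -1.0]]
force: [0.3, 0.3, 0.7]
opening: 0.706
grasp_force: 0.0
```

Emit:
{"name": "move_arm", "arguments": {
  "increments": [
    {"xyz": [0, 0, 0], "roll": 0.118, "grip": 22},
    {"xyz": [0, 0, 0], "roll": 0.118, "grip": 22},
    {"xyz": [0, 0, 0], "roll": 0.118, "grip": 22},
    {"xyz": [0, 0, 0], "roll": 0.118, "grip": 22},
    {"xyz": [0, 0, 0], "roll": 0.118, "grip": 22}
  ]
}}

```text
time_s: 1.88
position: [0.1581, 0.6046, 0.2225]
tcp_rot: [[-0.129, 0.992, -0.0], [0.992, 0.129, -0.0], [-0.0, -0.0, -1.0]]
force: [-0.7, 1.1, -0.5]
opening: 0.327
grasp_force: 0.0
```

Emit:
{"name": "move_arm", "arguments": {
  "increments": [
    {"xyz": [0, 0, 0], "roll": 0.118, "grip": 22},
    {"xyz": [0, 0, 0], "roll": 0.118, "grip": 22},
    {"xyz": [-22, 26, 0], "roll": 0, "grip": 22},
    {"xyz": [-22, 26, 0], "roll": 0, "grip": 22},
    {"xyz": [-22, 26, 0], "roll": 0, "grip": 22}
  ]
}}

```text
time_s: 2.3
position: [0.2293, 0.5306, 0.2225]
tcp_rot: [[0.099, 0.995, 0.0], [0.995, -0.099, 0.0], [0.0, 0.0, -1.0]]
force: [1.0, -0.3, -0.1]
opening: 0.229
grasp_force: 0.0
```

Emit:
{"name": "move_arm", "arguments": {
  "increments": [
    {"xyz": [-22, 26, 0], "roll": 0, "grip": 22},
    {"xyz": [-22, 26, 0], "roll": 0, "grip": 22},
    {"xyz": [-22, 26, 0], "roll": 0, "grip": 22},
    {"xyz": [-22, 26, 0], "roll": 0, "grip": 22},
    {"xyz": [-22, 26, 0], "roll": 0, "grip": 22}
  ]
}}

```text
time_s: 2.72
position: [0.3483, 0.4074, 0.2228]
tcp_rot: [[0.101, 0.995, 0.0], [0.995, -0.101, 0.0], [0.0, 0.0, -1.0]]
force: [0.1, -0.7, -0.1]
opening: 0.224
grasp_force: 0.0
```

Emit:
{"name": "move_arm", "arguments": {
  "increments": [
    {"xyz": [-22, 26, 0], "roll": 0, "grip": 22},
    {"xyz": [-22, 26, 0], "roll": 0, "grip": 22},
    {"xyz": [-22, 26, 0], "roll": 0, "grip": 22},
    {"xyz": [-22, 26, 0], "roll": 0, "grip": 22},
    {"xyz": [-22, 26, 0], "roll": 0, "grip": 22}
  ]
}}

```text
time_s: 3.13
position: [0.4666, 0.2847, 0.2228]
tcp_rot: [[0.101, 0.995, 0.0], [0.995, -0.101, 0.0], [0.0, 0.0, -1.0]]
force: [-0.2, -0.5, 1.1]
opening: 0.217
grasp_force: 0.0
```

Emit:
{"name": "move_arm", "arguments": {
  "increments": [
    {"xyz": [-22, 26, 0], "roll": 0, "grip": 22},
    {"xyz": [-22, 26, 0], "roll": 0, "grip": 22},
    {"xyz": [-22, 26, 0], "roll": 0, "grip": 22},
    {"xyz": [-22, 26, 0], "roll": 0, "grip": 22},
    {"xyz": [-22, 26, 0], "roll": 0, "grip": 22}
  ]
}}

```text
time_s: 3.55
position: [0.5848, 0.1621, 0.2227]
tcp_rot: [[0.101, 0.995, 0.0], [0.995, -0.101, 0.0], [0.0, 0.0, -1.0]]
force: [0.1, 0.0, 0.5]
opening: 0.216
grasp_force: 0.0
```

Emit:
{"name": "move_arm", "arguments": {
  "increments": [
    {"xyz": [-29, 31, 0], "roll": 0, "grip": 22},
    {"xyz": [-29, 31, 0], "roll": 0, "grip": 22},
    {"xyz": [0, 0, 41], "roll": 0, "grip": 22},
    {"xyz": [0, 0, 41], "roll": 0, "grip": 22},
    {"xyz": [0, 0, 41], "roll": 0, "grip": 22}
  ]
}}

```text
time_s: 3.97
position: [0.64, 0.0994, 0.099]
tcp_rot: [[0.103, 0.995, 0.003], [0.995, -0.103, 0.0], [0.0, 0.003, -1.0]]
force: [-0.4, -0.4, -0.2]
opening: 0.224
grasp_force: 0.0
```

Emit:
{"name": "move_arm", "arguments": {
  "increments": [
    {"xyz": [0, 0, 35], "roll": 0, "grip": 22},
    {"xyz": [0, 0, 0], "roll": 0, "grip": 22}
  ]
}}

```text
time_s: 4.13
position: [0.6325, 0.1003, 0.0566]
tcp_rot: [[0.101, 0.995, -0.016], [0.995, -0.101, 0.0], [-0.001, -0.016, -1.0]]
force: [-2.1, 0.7, -1.4]
opening: 0.214
grasp_force: 0.0
```

```bash
python3 - <<'E'
from h import *
a,_=bot.capture("top"); b,_=bot.capture("side")
cv2.imwrite("pics/c1.png",np.hstack([cv2.resize(a[90:290,240:440],(400,400)),cv2.resize(b[90:290,240:440],(400,400))])[:,:,::-1])
print(bot.read_state()["position"])
E
```

```text
[0.63789609 0.10071008 0.06361748]
```

View pics/c1.png

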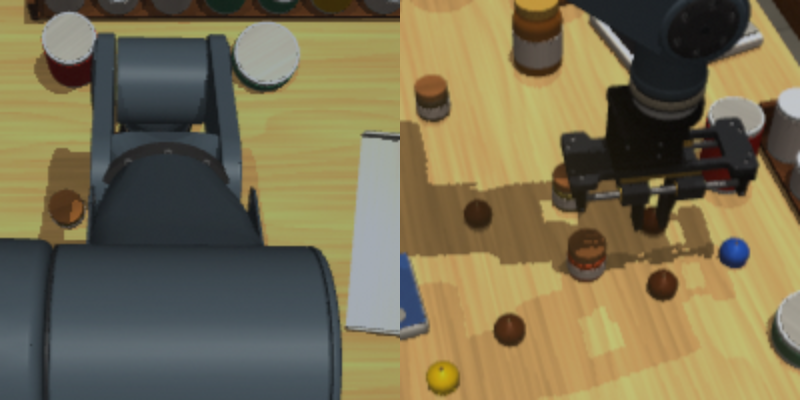

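The left half shows the arm hiding the area. In the right half the fingers sit between nut B (655,215) and nut A (662,285), and the wide gripper body runs along x, clear of the soup tin. Next I lower the tool and push A.

Emit:
{"name": "move_arm", "arguments": {
  "increments": [
    {"xyz": [0, 0, 25], "roll": 0, "grip": 22},
    {"xyz": [0, 0, 20], "roll": 0, "grip": 22},
    {"xyz": [0, 0, 12], "roll": 0, "grip": 22},
    {"xyz": [-6, 0, 0], "roll": 0, "grip": 22},
    {"xyz": [-8, 0, 0], "roll": 0, "grip": 22}
  ]
}}

```text
time_s: 4.65
position: [0.6384, 0.087, 0.0093]
tcp_rot: [[0.099, 0.995, 0.003], [0.995, -0.099, -0.0], [0.0, 0.003, -1.0]]
force: [0.3, -0.8, -0.1]
opening: 0.219
grasp_force: 0.0
```

Emit:
{"name": "move_arm", "arguments": {
  "increments": [
    {"xyz": [-8, 0, 0], "roll": 0, "grip": 22},
    {"xyz": [-8, 0, 0], "roll": 0, "grip": 22},
    {"xyz": [-8, 0, 0], "roll": 0, "grip": 22},
    {"xyz": [-10, 0, 0], "roll": 0, "grip": 22},
    {"xyz": [-12, 0, 0], "roll": 0, "grip": 22}
  ]
}}

```text
time_s: 5.07
position: [0.6327, 0.04, 0.0082]
tcp_rot: [[0.101, 0.995, 0.001], [0.995, -0.101, -0.0], [0.0, 0.001, -1.0]]
force: [0.3, -0.2, -0.0]
opening: 0.217
grasp_force: 0.1
```

Emit:
{"name": "move_arm", "arguments": {
  "increments": [
    {"xyz": [-12, 0, 0], "roll": 0, "grip": 22},
    {"xyz": [-12, 0, 0], "roll": 0, "grip": 22},
    {"xyz": [-12, 0, 0], "roll": 0, "grip": 22},
    {"xyz": [-12, 0, 0], "roll": 0, "grip": 22},
    {"xyz": [-12, 0, 0], "roll": 0, "grip": 22}
  ]
}}

```text
time_s: 5.48
position: [0.6263, -0.0201, 0.0074]
tcp_rot: [[0.101, 0.995, -0.0], [0.995, -0.101, -0.0], [-0.0, -0.0, -1.0]]
force: [-0.4, 0.1, 0.2]
opening: 0.219
grasp_force: 0.1
```

```bash
cat >> h.py <<'E'
def nuts(n):
    im,_=bot.capture(n); r=[]
    for o in bot.spot_in("chestnut_1",n):
        w=toworld(o["at"],n); u,v=topix(w,n); r.append((round(o["conf"],2),w.round(3).tolist(),im[int(v),int(u)].tolist()))
    return im,r
E
python3 - <<'E'
from h import *
b,r=nuts("side"); print(*r,sep="\n"); print(bot.read_state()["position"])
cv2.imwrite("pics/c2.png",cv2.resize(b[140:400,200:500],None,fx=2,fy=2)[:,:,::-1])
E
```

```text
(0.8, [0.385, -0.011, 0.018], [209, 189, 29])
(0.77, [0.457, 0.025, 0.018], [92, 52, 28])
(0.68, [0.452, 0.196, 0.022], [64, 40, 20])
(0.47, [0.624, -0.057, 0.021], [82, 43, 21])
[ 0.62651491 -0.02109002  0.00750931]
```

View pics/c2.png

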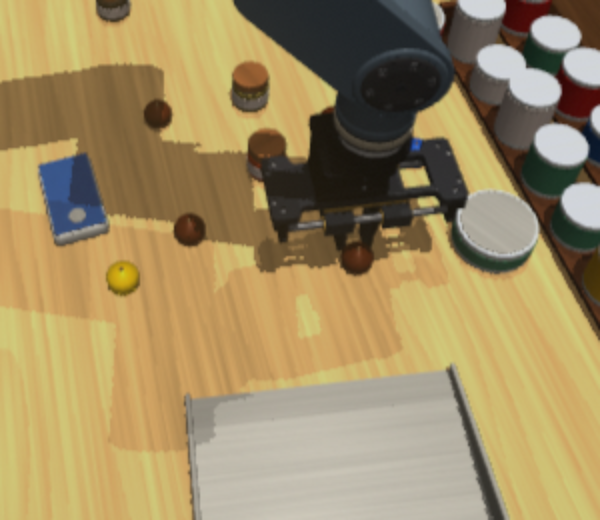

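Nut A is cradled at (357,258) and heading for the scoop mouth. I'll keep pushing.

Emit:
{"name": "move_arm", "arguments": {
  "increments": [
    {"xyz": [-8, 0, 0], "roll": 0, "grip": 22},
    {"xyz": [-12, 0, 0], "roll": 0, "grip": 22},
    {"xyz": [-12, 0, 0], "roll": 0, "grip": 22},
    {"xyz": [-12, 0, 0], "roll": 0, "grip": 22},
    {"xyz": [-12, 0, 0], "roll": 0, "grip": 22}
  ]
}}

```text
time_s: 6.0
position: [0.6207, -0.0756, 0.0076]
tcp_rot: [[0.101, 0.995, 0.0], [0.995, -0.101, -0.0], [-0.0, 0.0, -1.0]]
force: [0.0, 0.4, -1.2]
opening: 0.218
grasp_force: 0.0
```

Emit:
{"name": "move_arm", "arguments": {
  "increments": [
    {"xyz": [-12, 0, 0], "roll": 0, "grip": 22},
    {"xyz": [-12, 0, 0], "roll": 0, "grip": 22},
    {"xyz": [-12, 0, 0], "roll": 0, "grip": 22},
    {"xyz": [-12, 0, 0], "roll": 0, "grip": 22},
    {"xyz": [-12, 0, 0], "roll": 0, "grip": 22}
  ]
}}

```text
time_s: 6.42
position: [0.6146, -0.1354, 0.0076]
tcp_rot: [[0.101, 0.995, 0.0], [0.995, -0.101, 0.0], [0.0, 0.0, -1.0]]
force: [0.5, -1.1, -0.6]
opening: 0.223
grasp_force: 0.0
```

Emit:
{"name": "move_arm", "arguments": {
  "increments": [
    {"xyz": [-12, 0, 0], "roll": 0, "grip": 22},
    {"xyz": [-12, 0, 0], "roll": 0, "grip": 22},
    {"xyz": [-12, 0, 0], "roll": 0, "grip": 22},
    {"xyz": [-12, 0, 0], "roll": 0, "grip": 22},
    {"xyz": [-12, 0, 0], "roll": 0, "grip": 22}
  ]
}}

```text
time_s: 6.83
position: [0.6086, -0.195, 0.0076]
tcp_rot: [[0.101, 0.995, 0.0], [0.995, -0.101, -0.0], [-0.0, 0.0, -1.0]]
force: [0.6, 0.4, -0.2]
opening: 0.22
grasp_force: 0.0
```

Emit:
{"name": "move_arm", "arguments": {
  "increments": [
    {"xyz": [-12, 0, 0], "roll": 0, "grip": 22},
    {"xyz": [-12, 0, 0], "roll": 0, "grip": 22},
    {"xyz": [-12, 0, 0], "roll": 0, "grip": 22},
    {"xyz": [-12, 0, 0], "roll": 0, "grip": 22},
    {"xyz": [-12, 0, 0], "roll": 0, "grip": 22}
  ]
}}

```text
time_s: 7.25
position: [0.6025, -0.2547, 0.0075]
tcp_rot: [[0.101, 0.995, -0.0], [0.995, -0.101, 0.0], [0.0, -0.0, -1.0]]
force: [-0.2, -0.2, -0.3]
opening: 0.221
grasp_force: 0.0
```

Emit:
{"name": "move_arm", "arguments": {
  "increments": [
    {"xyz": [-8, 0, 0], "roll": 0, "grip": 22},
    {"xyz": [-4, 0, 0], "roll": 0, "grip": 22},
    {"xyz": [0, 0, 0], "roll": 0, "grip": 22},
    {"xyz": [15, 0, 0], "roll": 0, "grip": 22},
    {"xyz": [20, 0, -20], "roll": 0, "grip": 22}
  ]
}}

```text
time_s: 7.67
position: [0.6024, -0.2291, 0.0242]
tcp_rot: [[0.103, 0.995, -0.006], [0.995, -0.103, 0.004], [0.003, -0.007, -1.0]]
force: [-0.1, 0.9, -0.0]
opening: 0.221
grasp_force: 0.0
```

```bash
python3 - <<'E'
from h import *
b,r=nuts("side"); print(*r,sep="\n"); print(bot.read_state()["position"])
cv2.imwrite("pics/c3.png",b[:,:,::-1])
for p in ((293.5,344),(426.5,326)): print(px2w(*p,"side",.006))
E
```

```text
(0.68, [0.384, -0.01, 0.016], [184, 150, 28])
(0.67, [0.594, -0.298, 0.025], [115, 64, 41])
(0.52, [0.457, 0.024, 0.021], [124, 69, 38])
(0.51, [0.457, 0.193, 0.02], [150, 90, 57])
[ 0.60575971 -0.2264108   0.0292075 ]
[ 0.41808206 -0.15850444  0.006     ]
[ 0.67116156 -0.18524314  0.006     ]
```

Nut A is well inside the scoop. Nut B stands close to the soup tin, so I'll come at it turned about 60° and straighten up while pushing.

Emit:
{"name": "move_arm", "arguments": {
  "increments": [
    {"xyz": [0, 0, -40], "roll": 0, "grip": 22},
    {"xyz": [0, 0, -40], "roll": 0, "grip": 22},
    {"xyz": [0, 0, -40], "roll": 0, "grip": 22},
    {"xyz": [39, 3.5, 0], "roll": 0, "grip": 22},
    {"xyz": [39, 3.5, 0], "roll": 0, "grip": 22}
  ]
}}

```text
time_s: 8.18
position: [0.6222, -0.1548, 0.1511]
tcp_rot: [[0.104, 0.995, 0.008], [0.995, -0.104, -0.003], [-0.003, 0.008, -1.0]]
force: [0.0, 1.1, -1.5]
opening: 0.218
grasp_force: 0.0
```

Emit:
{"name": "move_arm", "arguments": {
  "increments": [
    {"xyz": [39, 3.5, 0], "roll": 0, "grip": 22},
    {"xyz": [39, 3.5, 0], "roll": 0, "grip": 22},
    {"xyz": [39, 3.5, 0], "roll": 0, "grip": 22},
    {"xyz": [39, 3.5, 0], "roll": 0, "grip": 22},
    {"xyz": [39, 3.5, 0], "roll": 0, "grip": 22}
  ]
}}

```text
time_s: 8.6
position: [0.6563, 0.0417, 0.1472]
tcp_rot: [[0.1, 0.995, -0.001], [0.995, -0.1, 0.0], [0.0, -0.001, -1.0]]
force: [0.3, -0.6, 0.0]
opening: 0.225
grasp_force: 0.0
```

Emit:
{"name": "move_arm", "arguments": {
  "increments": [
    {"xyz": [39, 3.5, 0], "roll": 0, "grip": 22},
    {"xyz": [39, 3.5, 0], "roll": 0, "grip": 22},
    {"xyz": [39, 3.5, 0], "roll": 0, "grip": 22},
    {"xyz": [0, 0, 0], "roll": 0.118, "grip": 22},
    {"xyz": [0, 0, 0], "roll": 0.118, "grip": 22}
  ]
}}

```text
time_s: 9.02
position: [0.6782, 0.1585, 0.1469]
tcp_rot: [[0.33, 0.944, -0.0], [0.944, -0.33, 0.0], [0.0, -0.001, -1.0]]
force: [-0.8, -1.1, 0.1]
opening: 0.222
grasp_force: 0.0
```

Emit:
{"name": "move_arm", "arguments": {
  "increments": [
    {"xyz": [0, 0, 0], "roll": 0.118, "grip": 22},
    {"xyz": [0, 0, 0], "roll": 0.118, "grip": 22},
    {"xyz": [0, 0, 0], "roll": 0.118, "grip": 22},
    {"xyz": [0, 0, 0], "roll": 0.118, "grip": 22},
    {"xyz": [0, 0, 0], "roll": 0.118, "grip": 22}
  ]
}}

```text
time_s: 9.43
position: [0.6782, 0.1551, 0.1469]
tcp_rot: [[0.802, 0.597, -0.001], [0.597, -0.802, 0.0], [-0.001, -0.001, -1.0]]
force: [-0.4, 1.0, 0.2]
opening: 0.22
grasp_force: 0.0
```

Emit:
{"name": "move_arm", "arguments": {
  "increments": [
    {"xyz": [0, 0, 0], "roll": 0.118, "grip": 22},
    {"xyz": [0, 0, 0], "roll": 0, "grip": 22}
  ]
}}

```text
time_s: 9.6
position: [0.6783, 0.155, 0.147]
tcp_rot: [[0.865, 0.501, -0.001], [0.501, -0.865, 0.0], [-0.001, -0.001, -1.0]]
force: [0.5, -0.5, -0.2]
opening: 0.221
grasp_force: 0.0
```

```bash
python3 - <<'E'
from h import *
b,r=nuts("side"); print(*r,sep="\n"); print(bot.read_state()["position"])
for l in ("soup_tin",):
  for o in bot.spot_in(l,"side"): print(o["conf"],toworld(o["at"],"side"))
E
```

```text
(0.72, [0.656, 0.135, 0.019], [83, 48, 28])
(0.7, [0.595, -0.298, 0.025], [98, 56, 36])
(0.65, [0.728, 0.063, 0.023], [43, 78, 152])
(0.64, [0.382, -0.01, 0.017], [186, 184, 42])
(0.54, [0.455, 0.193, 0.02], [88, 47, 24])
(0.5, [0.457, 0.021, 0.02], [81, 47, 26])
(0.15, [0.54, -0.229, -0.002], [175, 170, 158])
[0.67850719 0.15470535 0.14716277]
0.62 [0.75475912 0.17292287 0.06515778]
0.35 [0.55552605 0.08402701 0.04470859]
```

Emit:
{"name": "move_arm", "arguments": {
  "increments": [
    {"xyz": [9, -3, 0], "roll": 0, "grip": 22},
    {"xyz": [0, 0, 25], "roll": 0, "grip": 22},
    {"xyz": [0, 0, 25], "roll": 0, "grip": 22},
    {"xyz": [0, 0, 20], "roll": 0, "grip": 22},
    {"xyz": [0, 0, 15], "roll": 0, "grip": 22}
  ]
}}

```text
time_s: 10.17
position: [0.6848, 0.1616, 0.0604]
tcp_rot: [[0.864, 0.503, -0.002], [0.503, -0.864, 0.0], [-0.002, -0.001, -1.0]]
force: [-1.0, -0.3, 0.4]
opening: 0.219
grasp_force: 0.0
```

Emit:
{"name": "move_arm", "arguments": {
  "increments": [
    {"xyz": [0, 0, 15], "roll": 0, "grip": 22},
    {"xyz": [0, 0, 15], "roll": 0, "grip": 22},
    {"xyz": [0, 0, 14], "roll": 0, "grip": 22},
    {"xyz": [0, 0, 10], "roll": 0, "grip": 22},
    {"xyz": [0, 0, 0], "roll": 0, "grip": 22}
  ]
}}

```text
time_s: 10.58
position: [0.6837, 0.1609, 0.0057]
tcp_rot: [[0.865, 0.502, -0.004], [0.502, -0.865, -0.0], [-0.004, -0.002, -1.0]]
force: [-0.5, 0.0, -1.4]
opening: 0.22
grasp_force: 0.0
```

```bash
python3 - <<'E'
from h import *
b,r=nuts("side"); print(*r,sep="\n"); print(bot.read_state()["position"])
cv2.imwrite("pics/c4.png",cv2.resize(b[110:260,280:480],None,fx=3,fy=3)[:,:,::-1])
E
```

```text
(0.75, [0.383, -0.011, 0.016], [190, 183, 35])
(0.74, [0.457, 0.025, 0.02], [88, 51, 28])
(0.74, [0.728, 0.061, 0.023], [39, 73, 146])
(0.73, [0.654, 0.135, 0.014], [87, 48, 28])
(0.67, [0.454, 0.194, 0.021], [59, 36, 18])
(0.62, [0.598, -0.295, 0.023], [104, 65, 43])
[0.68548907 0.16102744 0.00827288]
```

View pics/c4.png

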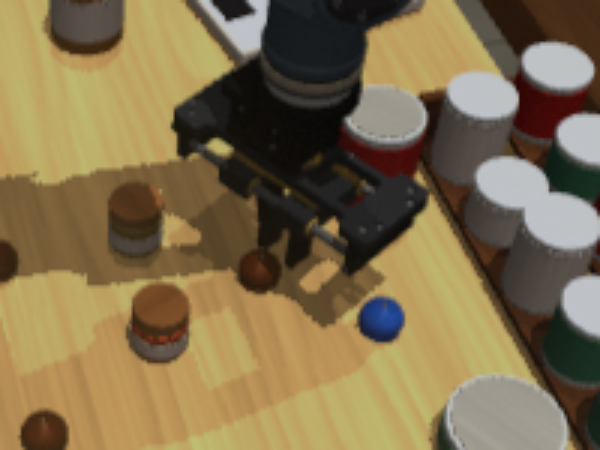

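The fingers are behind nut B at (259,270), clear of the soup tin and the blue nut. I'll push in an arc.

Emit:
{"name": "move_arm", "arguments": {
  "increments": [
    {"xyz": [-5, 0, 0], "roll": 0, "grip": 22},
    {"xyz": [-5, 0, 0], "roll": 0, "grip": 22},
    {"xyz": [-5, 0, 0], "roll": 0, "grip": 22},
    {"xyz": [-4, -2, 0], "roll": -0.087, "grip": 22},
    {"xyz": [-4, -2, 0], "roll": -0.087, "grip": 22}
  ]
}}

```text
time_s: 11.1
position: [0.6633, 0.1521, 0.0094]
tcp_rot: [[0.763, 0.647, 0.001], [0.647, -0.763, 0.0], [0.001, 0.001, -1.0]]
force: [-0.1, -0.2, -0.2]
opening: 0.218
grasp_force: 0.1
```

Emit:
{"name": "move_arm", "arguments": {
  "increments": [
    {"xyz": [-4, -2, 0], "roll": -0.087, "grip": 22},
    {"xyz": [-4, -2, 0], "roll": -0.087, "grip": 22},
    {"xyz": [-4, -2, 0], "roll": -0.087, "grip": 22},
    {"xyz": [-4, -2, 0], "roll": -0.087, "grip": 22},
    {"xyz": [-4, -2, 0], "roll": -0.087, "grip": 22}
  ]
}}

```text
time_s: 11.52
position: [0.6429, 0.1434, 0.0095]
tcp_rot: [[0.418, 0.908, 0.001], [0.908, -0.418, 0.0], [0.0, 0.001, -1.0]]
force: [0.4, 0.5, -0.6]
opening: 0.224
grasp_force: 0.1
```

Emit:
{"name": "move_arm", "arguments": {
  "increments": [
    {"xyz": [-4, -2, 0], "roll": -0.087, "grip": 22},
    {"xyz": [-4, -2, 0], "roll": -0.087, "grip": 22},
    {"xyz": [-4, -2, 0], "roll": -0.087, "grip": 22},
    {"xyz": [-4, -2, 0], "roll": -0.087, "grip": 22},
    {"xyz": [-4, 0, 0], "roll": 0, "grip": 22}
  ]
}}

```text
time_s: 11.93
position: [0.6296, 0.1266, 0.0093]
tcp_rot: [[0.086, 0.996, -0.0], [0.996, -0.086, 0.0], [-0.0, -0.0, -1.0]]
force: [0.1, -0.1, -0.1]
opening: 0.219
grasp_force: 0.1
```

```bash
python3 - <<'E'
from h import *
b,r=nuts("side"); print(*r,sep="\n"); print(bot.read_state()["position"])
cv2.imwrite("pics/c5.png",cv2.resize(b[110:260,280:480],None,fx=3,fy=3)[:,:,::-1])
E
```

```text
(0.83, [0.596, -0.298, 0.023], [95, 52, 33])
(0.75, [0.383, -0.014, 0.017], [190, 175, 27])
(0.73, [0.456, 0.194, 0.023], [61, 37, 20])
(0.61, [0.459, 0.024, 0.02], [97, 58, 34])
(0.61, [0.626, 0.1, 0.018], [102, 60, 37])
(0.58, [0.728, 0.062, 0.02], [43, 81, 162])
[0.63048139 0.12612023 0.00916012]
```

View pics/c5.png

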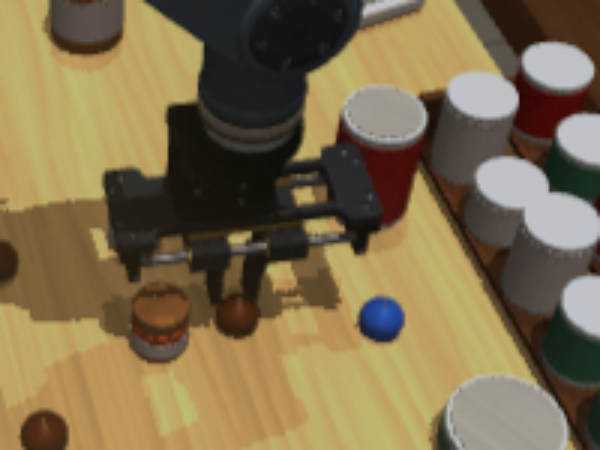

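The nut is nested in the fingers at (237,315), past the jar at (160,320). I'll push straight into the scoop.

Emit:
{"name": "move_arm", "arguments": {
  "increments": [
    {"xyz": [-8, 0, 0.5], "roll": 0, "grip": 22},
    {"xyz": [-10, 0, 0.5], "roll": 0, "grip": 22},
    {"xyz": [-12, 0, 0.5], "roll": 0, "grip": 22},
    {"xyz": [-12, 0, 0], "roll": 0, "grip": 22},
    {"xyz": [-12, 0, 0], "roll": 0, "grip": 22}
  ]
}}

```text
time_s: 12.45
position: [0.6256, 0.0715, 0.0069]
tcp_rot: [[0.089, 0.996, -0.0], [0.996, -0.089, -0.0], [-0.0, -0.0, -1.0]]
force: [-0.5, -0.3, -0.4]
opening: 0.217
grasp_force: 0.1
```

Emit:
{"name": "move_arm", "arguments": {
  "increments": [
    {"xyz": [-12, 0, 0], "roll": 0, "grip": 22},
    {"xyz": [-12, 0, 0], "roll": 0, "grip": 22},
    {"xyz": [-12, 0, 0], "roll": 0, "grip": 22},
    {"xyz": [-12, 0, 0], "roll": 0, "grip": 22},
    {"xyz": [-12, 0, 0], "roll": 0, "grip": 22}
  ]
}}

```text
time_s: 12.87
position: [0.6203, 0.012, 0.0071]
tcp_rot: [[0.088, 0.996, -0.0], [0.996, -0.088, -0.0], [-0.0, -0.0, -1.0]]
force: [0.0, -0.1, 0.1]
opening: 0.221
grasp_force: 0.1
```

Emit:
{"name": "move_arm", "arguments": {
  "increments": [
    {"xyz": [-12, 0, 0], "roll": 0, "grip": 22},
    {"xyz": [-12, 0, 0], "roll": 0, "grip": 22},
    {"xyz": [-12, 0, 0], "roll": 0, "grip": 22},
    {"xyz": [-12, 0, 0], "roll": 0, "grip": 22},
    {"xyz": [-12, 0, 0], "roll": 0, "grip": 22}
  ]
}}

```text
time_s: 13.28
position: [0.6151, -0.0476, 0.0071]
tcp_rot: [[0.088, 0.996, 0.0], [0.996, -0.088, -0.0], [-0.0, 0.0, -1.0]]
force: [-0.1, 0.5, -0.4]
opening: 0.22
grasp_force: 0.1
```

Emit:
{"name": "move_arm", "arguments": {
  "increments": [
    {"xyz": [-12, 0, 0], "roll": 0, "grip": 22},
    {"xyz": [-12, 0, 0], "roll": 0, "grip": 22},
    {"xyz": [-12, 0, 0], "roll": 0, "grip": 22},
    {"xyz": [-12, 0, 0], "roll": 0, "grip": 22},
    {"xyz": [-12, 0, 0], "roll": 0, "grip": 22}
  ]
}}

```text
time_s: 13.7
position: [0.6098, -0.1074, 0.0071]
tcp_rot: [[0.088, 0.996, 0.0], [0.996, -0.088, -0.0], [-0.0, 0.0, -1.0]]
force: [-0.1, 0.4, -0.3]
opening: 0.224
grasp_force: 0.1
```

Emit:
{"name": "move_arm", "arguments": {
  "increments": [
    {"xyz": [-12, 0, 0], "roll": 0, "grip": 22},
    {"xyz": [-12, 0, 0], "roll": 0, "grip": 22},
    {"xyz": [-12, 0, 0], "roll": 0, "grip": 22},
    {"xyz": [-12, 0, 0], "roll": 0, "grip": 22},
    {"xyz": [-12, 0, 0], "roll": 0, "grip": 22}
  ]
}}

```text
time_s: 14.12
position: [0.6045, -0.1671, 0.007]
tcp_rot: [[0.088, 0.996, -0.0], [0.996, -0.088, 0.0], [0.0, -0.0, -1.0]]
force: [0.6, 0.6, 0.5]
opening: 0.223
grasp_force: 0.1
```

Emit:
{"name": "move_arm", "arguments": {
  "increments": [
    {"xyz": [-12, 0, 0], "roll": 0, "grip": 22},
    {"xyz": [-12, 0, 0], "roll": 0, "grip": 22},
    {"xyz": [-8, 0, 0], "roll": 0, "grip": 22},
    {"xyz": [-4, 0, 0], "roll": 0, "grip": 22},
    {"xyz": [0, 0, 0], "roll": 0, "grip": 22}
  ]
}}

```text
time_s: 14.53
position: [0.6015, -0.2031, 0.0071]
tcp_rot: [[0.089, 0.996, 0.0], [0.996, -0.089, -0.0], [-0.0, 0.0, -1.0]]
force: [-0.2, 0.3, 0.9]
opening: 0.218
grasp_force: 0.0
```

Emit:
{"name": "move_arm", "arguments": {
  "increments": [
    {"xyz": [15, 0, 0], "roll": 0, "grip": 22},
    {"xyz": [20, 0, -15], "roll": 0, "grip": 22},
    {"xyz": [0, 0, -40], "roll": 0, "grip": 22},
    {"xyz": [0, 0, -20], "roll": 0, "grip": 22}
  ]
}}

```text
time_s: 14.87
position: [0.6049, -0.1637, 0.084]
tcp_rot: [[0.085, 0.996, 0.0], [0.996, -0.085, 0.001], [0.001, 0.0, -1.0]]
force: [1.1, -0.4, 0.7]
opening: 0.224
grasp_force: 0.0
```

```bash
python3 - <<'E'
from h import *
b,r=nuts("side"); print(*r,sep="\n"); print(bot.read_state()["position"])
E
```

```text
(0.79, [0.459, 0.027, 0.021], [81, 51, 29])
(0.78, [0.381, -0.013, 0.018], [173, 141, 25])
(0.68, [0.456, 0.197, 0.02], [147, 90, 57])
(0.54, [0.597, -0.23, 0.022], [115, 68, 44])
(0.24, [0.559, 0.187, 0.026], [81, 69, 33])
[ 0.60741037 -0.16561395  0.0860907 ]
```

Emit:
{"name": "move_arm", "arguments": {
  "increments": [
    {"xyz": [0, 0, 0], "roll": -0.088, "grip": 22},
    {"xyz": [35, -21, 0], "roll": 0, "grip": 22},
    {"xyz": [35, -21, 0], "roll": 0, "grip": 22},
    {"xyz": [35, -21, 0], "roll": 0, "grip": 22},
    {"xyz": [35, -21, 0], "roll": 0, "grip": 22}
  ]
}}

```text
time_s: 15.38
position: [0.5181, -0.0244, 0.0811]
tcp_rot: [[0.0, 1.0, -0.002], [1.0, -0.0, 0.001], [0.001, -0.002, -1.0]]
force: [1.1, 0.6, -0.6]
opening: 0.222
grasp_force: 0.0
```

Emit:
{"name": "move_arm", "arguments": {
  "increments": [
    {"xyz": [35, -21, 0], "roll": 0, "grip": 22},
    {"xyz": [35, -21, 0], "roll": 0, "grip": 22},
    {"xyz": [35, -21, 0], "roll": 0, "grip": 22},
    {"xyz": [0, 0, 0], "roll": 0, "grip": 22},
    {"xyz": [0, 0, 0], "roll": 0, "grip": 22}
  ]
}}

```text
time_s: 15.8
position: [0.4543, 0.0809, 0.0814]
tcp_rot: [[-0.005, 1.0, -0.004], [1.0, 0.005, 0.0], [0.0, -0.004, -1.0]]
force: [0.7, 0.1, -0.1]
opening: 0.221
grasp_force: 0.0
```

Emit:
{"name": "move_arm", "arguments": {
  "increments": [
    {"xyz": [0, 4, 25], "roll": 0, "grip": 22},
    {"xyz": [0, 0, 22], "roll": 0, "grip": 22},
    {"xyz": [0, 0, 17], "roll": 0, "grip": 22},
    {"xyz": [0, 0, 10], "roll": 0, "grip": 22},
    {"xyz": [0, 0, 0], "roll": 0, "grip": 22}
  ]
}}

```text
time_s: 16.22
position: [0.4609, 0.0776, 0.006]
tcp_rot: [[0.001, 1.0, -0.003], [1.0, -0.001, 0.0], [0.0, -0.003, -1.0]]
force: [-1.1, 0.4, 0.5]
opening: 0.223
grasp_force: 0.0
```

Emit:
{"name": "move_arm", "arguments": {
  "increments": [
    {"xyz": [-8, 0, 0], "roll": 0, "grip": 22},
    {"xyz": [-8, 0, 0], "roll": 0, "grip": 22},
    {"xyz": [-8, 0, 0], "roll": 0, "grip": 22},
    {"xyz": [-8, 0, 0], "roll": 0, "grip": 22},
    {"xyz": [-10, 0, 0], "roll": 0, "grip": 22}
  ]
}}

```text
time_s: 16.63
position: [0.462, 0.0349, 0.0088]
tcp_rot: [[0.0, 1.0, 0.002], [1.0, -0.0, -0.0], [-0.0, 0.002, -1.0]]
force: [-0.9, -0.4, -0.1]
opening: 0.222
grasp_force: 0.1
```

Emit:
{"name": "move_arm", "arguments": {
  "increments": [
    {"xyz": [-12, 0, 0], "roll": 0, "grip": 22},
    {"xyz": [-12, 0, 0], "roll": 0, "grip": 22},
    {"xyz": [-12, 0, 0], "roll": 0, "grip": 22},
    {"xyz": [-12, 0, 0], "roll": 0, "grip": 22},
    {"xyz": [-12, 0, 0], "roll": 0, "grip": 22}
  ]
}}

```text
time_s: 17.05
position: [0.4617, -0.0255, 0.0085]
tcp_rot: [[0.001, 1.0, 0.001], [1.0, -0.001, -0.0], [-0.0, 0.001, -1.0]]
force: [-0.3, 0.2, 0.3]
opening: 0.221
grasp_force: 0.1
```

```bash
python3 - <<'E'
from h import *
b,r=nuts("side"); print(*r,sep="\n"); print(bot.read_state()["position"])
E
```

```text
(0.8, [0.46, -0.056, 0.022], [108, 63, 39])
(0.76, [0.729, 0.062, 0.025], [54, 98, 190])
(0.67, [0.596, -0.296, 0.027], [119, 69, 46])
(0.57, [0.596, -0.231, 0.024], [118, 71, 46])
[ 0.46240261 -0.02622873  0.00851493]
```

Emit:
{"name": "move_arm", "arguments": {
  "increments": [
    {"xyz": [-8, 0, 0.5], "roll": 0, "grip": 22},
    {"xyz": [-12, 0, 0.5], "roll": 0, "grip": 22},
    {"xyz": [-12, 0, 0], "roll": 0, "grip": 22},
    {"xyz": [-12, 0, 0], "roll": 0, "grip": 22},
    {"xyz": [-12, 0, 0], "roll": 0, "grip": 22}
  ]
}}

```text
time_s: 17.57
position: [0.4614, -0.0806, 0.0072]
tcp_rot: [[-0.001, 1.0, -0.0], [1.0, 0.001, 0.0], [0.0, -0.0, -1.0]]
force: [-0.3, 0.9, -1.1]
opening: 0.224
grasp_force: 0.1
```

Emit:
{"name": "move_arm", "arguments": {
  "increments": [
    {"xyz": [-12, 0, 0], "roll": 0, "grip": 22},
    {"xyz": [-12, 0, 0], "roll": 0, "grip": 22},
    {"xyz": [-12, 0, 0], "roll": 0, "grip": 22},
    {"xyz": [-12, 0, 0], "roll": 0, "grip": 22},
    {"xyz": [-12, 0, 0], "roll": 0, "grip": 22}
  ]
}}

```text
time_s: 17.98
position: [0.4615, -0.1412, 0.007]
tcp_rot: [[0.0, 1.0, -0.0], [1.0, -0.0, 0.0], [0.0, -0.0, -1.0]]
force: [-0.3, -1.3, -0.1]
opening: 0.217
grasp_force: 0.1
```

Emit:
{"name": "move_arm", "arguments": {
  "increments": [
    {"xyz": [-12, 0, 0], "roll": 0, "grip": 22},
    {"xyz": [-12, 0, 0], "roll": 0, "grip": 22},
    {"xyz": [-12, 0, 0], "roll": 0, "grip": 22},
    {"xyz": [-12, 0, 0], "roll": 0, "grip": 22},
    {"xyz": [-12, 0, 0], "roll": 0, "grip": 22}
  ]
}}

```text
time_s: 18.4
position: [0.4615, -0.2012, 0.007]
tcp_rot: [[0.0, 1.0, 0.0], [1.0, -0.0, -0.0], [-0.0, 0.0, -1.0]]
force: [-0.4, 0.3, 0.5]
opening: 0.217
grasp_force: 0.0
```

Emit:
{"name": "move_arm", "arguments": {
  "increments": [
    {"xyz": [-12, 0, 0], "roll": 0, "grip": 22},
    {"xyz": [-12, 0, 0], "roll": 0, "grip": 22},
    {"xyz": [-10, 0, 0], "roll": 0, "grip": 22},
    {"xyz": [-8, 0, 0], "roll": 0, "grip": 22},
    {"xyz": [-4, 0, 0], "roll": 0, "grip": 22}
  ]
}}

```text
time_s: 18.82
position: [0.4618, -0.2475, 0.0071]
tcp_rot: [[0.001, 1.0, 0.001], [1.0, -0.001, -0.001], [-0.001, 0.001, -1.0]]
force: [-0.3, 0.7, -0.0]
opening: 0.222
grasp_force: 0.0
```

Emit:
{"name": "move_arm", "arguments": {
  "increments": [
    {"xyz": [0, 0, 0], "roll": 0, "grip": 22},
    {"xyz": [15, 0, 0], "roll": 0, "grip": 22},
    {"xyz": [20, 0, -15], "roll": 0, "grip": 22},
    {"xyz": [0, 0, -40], "roll": 0, "grip": 22},
    {"xyz": [0, 0, -20], "roll": 0, "grip": 22}
  ]
}}

```text
time_s: 19.23
position: [0.4607, -0.2075, 0.0835]
tcp_rot: [[-0.003, 1.0, -0.002], [1.0, 0.003, 0.002], [0.002, -0.002, -1.0]]
force: [0.6, 0.1, -0.6]
opening: 0.22
grasp_force: 0.0
```

```bash
python3 - <<'E'
from h import *
b,r=nuts("side"); print(*r,sep="\n"); print(bot.read_state()["position"])
cv2.imwrite("pics/c6.png",b[:,:,::-1])
E
```

```text
(0.8, [0.596, -0.232, 0.024], [144, 86, 56])
(0.72, [0.596, -0.295, 0.025], [146, 85, 57])
(0.71, [0.383, -0.013, 0.018], [189, 158, 24])
(0.5, [0.458, 0.195, 0.022], [154, 91, 60])
(0.46, [0.728, 0.062, 0.021], [63, 112, 217])
[ 0.46298768 -0.20982406  0.08492451]
```

View pics/c6.png

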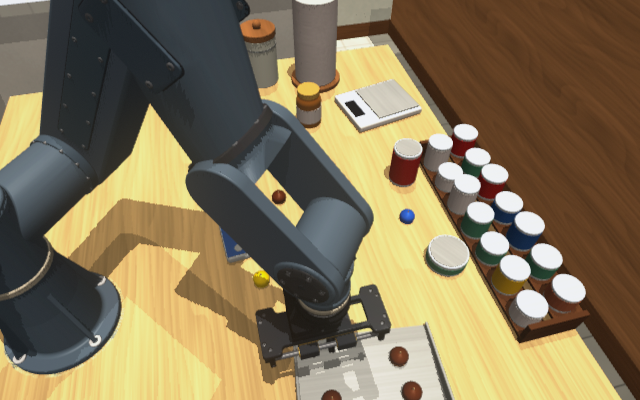

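Nuts A and B are in the scoop at (398,355) and (411,391), and D is at (331,397). Now for nut C.

Emit:
{"name": "move_arm", "arguments": {
  "increments": [
    {"xyz": [38, -0.9, 0], "roll": 0, "grip": 22},
    {"xyz": [38, -0.9, 0], "roll": 0, "grip": 22},
    {"xyz": [38, -0.9, 0], "roll": 0, "grip": 22},
    {"xyz": [38, -0.9, 0], "roll": 0, "grip": 22},
    {"xyz": [38, -0.9, 0], "roll": 0, "grip": 22}
  ]
}}

```text
time_s: 19.75
position: [0.455, -0.0181, 0.0812]
tcp_rot: [[0.0, 1.0, -0.003], [1.0, -0.0, 0.001], [0.001, -0.003, -1.0]]
force: [-0.1, 0.5, -0.8]
opening: 0.221
grasp_force: 0.0
```

Emit:
{"name": "move_arm", "arguments": {
  "increments": [
    {"xyz": [38, -0.9, 0], "roll": 0, "grip": 22},
    {"xyz": [38, -0.9, 0], "roll": 0, "grip": 22},
    {"xyz": [38, -0.9, 0], "roll": 0, "grip": 22},
    {"xyz": [38, -0.9, 0], "roll": 0, "grip": 22},
    {"xyz": [38, -0.9, 0], "roll": 0, "grip": 22}
  ]
}}

```text
time_s: 20.17
position: [0.45, 0.1716, 0.0811]
tcp_rot: [[-0.001, 1.0, -0.003], [1.0, 0.001, -0.0], [-0.0, -0.003, -1.0]]
force: [0.6, 0.1, 0.1]
opening: 0.223
grasp_force: 0.0
```

Emit:
{"name": "move_arm", "arguments": {
  "increments": [
    {"xyz": [38, -0.9, 0], "roll": 0, "grip": 22},
    {"xyz": [38, -0.9, 0], "roll": 0, "grip": 22},
    {"xyz": [0, 0, 0], "roll": -0.07, "grip": 22},
    {"xyz": [0, 0, 0], "roll": -0.07, "grip": 22},
    {"xyz": [0, 0, 0], "roll": 0, "grip": 22}
  ]
}}

```text
time_s: 20.58
position: [0.4482, 0.2464, 0.0809]
tcp_rot: [[-0.144, 0.99, -0.003], [0.99, 0.144, -0.001], [-0.0, -0.003, -1.0]]
force: [0.9, -0.6, -0.1]
opening: 0.219
grasp_force: 0.0
```

```bash
python3 - <<'E'
from h import *
b,r=nuts("side"); print(*r,sep="\n"); print(bot.read_state()["position"])
E
```

```text
(0.64, [0.595, -0.297, 0.028], [102, 59, 39])
(0.62, [0.459, -0.272, 0.025], [78, 46, 31])
(0.62, [0.597, -0.228, 0.023], [87, 53, 33])
(0.61, [0.382, -0.012, 0.018], [180, 182, 31])
(0.58, [0.728, 0.061, 0.021], [40, 75, 153])
(0.46, [0.455, 0.193, 0.021], [78, 42, 21])
[0.44908616 0.24531507 0.08122109]
```

Emit:
{"name": "move_arm", "arguments": {
  "increments": [
    {"xyz": [0, 1, 25], "roll": 0, "grip": 22},
    {"xyz": [0, 0, 22], "roll": 0, "grip": 22},
    {"xyz": [0, 0, 17], "roll": 0, "grip": 22},
    {"xyz": [0, 0, 10], "roll": 0, "grip": 22},
    {"xyz": [0, 0, 0], "roll": 0, "grip": 22}
  ]
}}

```text
time_s: 21.1
position: [0.4501, 0.2442, 0.006]
tcp_rot: [[-0.137, 0.99, -0.005], [0.991, 0.137, -0.001], [-0.001, -0.005, -1.0]]
force: [-0.6, 0.3, -0.3]
opening: 0.22
grasp_force: 0.0
```

Emit:
{"name": "move_arm", "arguments": {
  "increments": [
    {"xyz": [-8, 0, 0], "roll": 0, "grip": 22},
    {"xyz": [-8, 0, 0], "roll": 0, "grip": 22},
    {"xyz": [-8, 0, 0], "roll": 0, "grip": 22},
    {"xyz": [-8, 0, 0], "roll": 0, "grip": 22},
    {"xyz": [-10, 0, 0], "roll": 0, "grip": 22}
  ]
}}

```text
time_s: 21.52
position: [0.4583, 0.2027, 0.0088]
tcp_rot: [[-0.139, 0.99, 0.002], [0.99, 0.139, 0.0], [0.0, 0.002, -1.0]]
force: [0.4, 0.1, -0.1]
opening: 0.222
grasp_force: 0.1
```

Emit:
{"name": "move_arm", "arguments": {
  "increments": [
    {"xyz": [-12, 0, 0], "roll": 0, "grip": 22},
    {"xyz": [-12, 0, 0], "roll": 0, "grip": 22},
    {"xyz": [-12, 0, 0], "roll": 0, "grip": 22},
    {"xyz": [-12, 0, 0], "roll": 0, "grip": 22},
    {"xyz": [-12, 0, 0], "roll": 0, "grip": 22}
  ]
}}

```text
time_s: 21.93
position: [0.4662, 0.1427, 0.0081]
tcp_rot: [[-0.139, 0.99, 0.0], [0.99, 0.139, -0.0], [-0.0, 0.0, -1.0]]
force: [0.1, 0.4, 0.0]
opening: 0.221
grasp_force: 0.1
```

```bash
python3 - <<'E'
from h import *
b,r=nuts("side"); print(*r,sep="\n"); print(bot.read_state()["position"])
E
```

```text
(0.75, [0.467, 0.109, 0.018], [89, 51, 30])
(0.64, [0.599, -0.228, 0.025], [105, 81, 53])
(0.64, [0.728, 0.062, 0.022], [44, 81, 160])
(0.61, [0.38, -0.013, 0.017], [189, 170, 26])
(0.57, [0.597, -0.295, 0.024], [106, 61, 41])
(0.55, [0.458, -0.27, 0.024], [83, 48, 32])
(0.54, [0.43, 0.386, 0.035], [63, 42, 22])
[0.46649465 0.14215625 0.00804967]
```

Emit:
{"name": "move_arm", "arguments": {
  "increments": [
    {"xyz": [-8, 0, 0.5], "roll": 0, "grip": 22},
    {"xyz": [-12, 0, 0.5], "roll": 0, "grip": 22},
    {"xyz": [-12, 0, 0], "roll": 0, "grip": 22},
    {"xyz": [-12, 0, 0], "roll": 0, "grip": 22},
    {"xyz": [-12, 0, 0], "roll": 0, "grip": 22}
  ]
}}

```text
time_s: 22.45
position: [0.4737, 0.0883, 0.007]
tcp_rot: [[-0.14, 0.99, -0.0], [0.99, 0.14, 0.0], [0.0, -0.0, -1.0]]
force: [-0.3, -0.4, -0.2]
opening: 0.222
grasp_force: 0.1
```

Emit:
{"name": "move_arm", "arguments": {
  "increments": [
    {"xyz": [-12, 0, 0], "roll": 0, "grip": 22},
    {"xyz": [-12, 0, 0], "roll": 0, "grip": 22},
    {"xyz": [-12, 0, 0], "roll": 0, "grip": 22},
    {"xyz": [-12, 0, 0], "roll": 0, "grip": 22},
    {"xyz": [-12, 0, 0], "roll": 0, "grip": 22}
  ]
}}

```text
time_s: 22.87
position: [0.4823, 0.0283, 0.007]
tcp_rot: [[-0.14, 0.99, -0.0], [0.99, 0.14, 0.0], [0.0, -0.0, -1.0]]
force: [-0.6, -0.4, -0.1]
opening: 0.224
grasp_force: 0.1
```

Emit:
{"name": "move_arm", "arguments": {
  "increments": [
    {"xyz": [-12, 0, 0], "roll": 0, "grip": 22},
    {"xyz": [-12, 0, 0], "roll": 0, "grip": 22},
    {"xyz": [-12, 0, 0], "roll": 0, "grip": 22},
    {"xyz": [-12, 0, 0], "roll": 0, "grip": 22},
    {"xyz": [-12, 0, 0], "roll": 0, "grip": 22}
  ]
}}

```text
time_s: 23.28
position: [0.4907, -0.0314, 0.007]
tcp_rot: [[-0.139, 0.99, -0.0], [0.99, 0.139, -0.0], [-0.0, -0.0, -1.0]]
force: [0.0, -0.1, -0.1]
opening: 0.223
grasp_force: 0.1
```

Emit:
{"name": "move_arm", "arguments": {
  "increments": [
    {"xyz": [-12, 0, 0], "roll": 0, "grip": 22},
    {"xyz": [-12, 0, 0], "roll": 0, "grip": 22},
    {"xyz": [-12, 0, 0], "roll": 0, "grip": 22},
    {"xyz": [-12, 0, 0], "roll": 0, "grip": 22},
    {"xyz": [-12, 0, 0], "roll": 0, "grip": 22}
  ]
}}

```text
time_s: 23.7
position: [0.499, -0.0907, 0.007]
tcp_rot: [[-0.139, 0.99, -0.0], [0.99, 0.139, -0.0], [0.0, -0.0, -1.0]]
force: [0.2, 0.1, 0.4]
opening: 0.22
grasp_force: 0.1
```

Emit:
{"name": "move_arm", "arguments": {
  "increments": [
    {"xyz": [-12, 0, 0], "roll": 0, "grip": 22},
    {"xyz": [-12, 0, 0], "roll": 0, "grip": 22},
    {"xyz": [-12, 0, 0], "roll": 0, "grip": 22},
    {"xyz": [-12, 0, 0], "roll": 0, "grip": 22},
    {"xyz": [-12, 0, 0], "roll": 0, "grip": 22}
  ]
}}

```text
time_s: 24.12
position: [0.5074, -0.1501, 0.007]
tcp_rot: [[-0.14, 0.99, -0.0], [0.99, 0.14, 0.0], [0.0, -0.0, -1.0]]
force: [-0.6, 0.2, 0.3]
opening: 0.215
grasp_force: 0.2
```

Emit:
{"name": "move_arm", "arguments": {
  "increments": [
    {"xyz": [-12, 0, 0], "roll": 0, "grip": 22},
    {"xyz": [-12, 0, 0], "roll": 0, "grip": 22},
    {"xyz": [-12, 0, 0], "roll": 0, "grip": 22},
    {"xyz": [-12, 0, 0], "roll": 0, "grip": 22},
    {"xyz": [-12, 0, 0], "roll": 0, "grip": 22}
  ]
}}

```text
time_s: 24.53
position: [0.5158, -0.2096, 0.007]
tcp_rot: [[-0.14, 0.99, 0.0], [0.99, 0.14, -0.0], [-0.0, 0.0, -1.0]]
force: [0.4, 0.4, 0.6]
opening: 0.226
grasp_force: 0.1
```

Emit:
{"name": "move_arm", "arguments": {
  "increments": [
    {"xyz": [-8, 0, 0], "roll": 0, "grip": 22},
    {"xyz": [-4, 0, 0], "roll": 0, "grip": 22},
    {"xyz": [0, 0, 0], "roll": 0, "grip": 22},
    {"xyz": [15, 0, 0], "roll": 0, "grip": 22},
    {"xyz": [20, 0, -15], "roll": 0, "grip": 22}
  ]
}}

```text
time_s: 24.95
position: [0.511, -0.1846, 0.0202]
tcp_rot: [[-0.137, 0.991, -0.003], [0.991, 0.137, 0.002], [0.003, -0.003, -1.0]]
force: [-0.0, 0.7, 0.3]
opening: 0.224
grasp_force: 0.0
```

Emit:
{"name": "move_arm", "arguments": {
  "increments": [
    {"xyz": [0, 0, -40], "roll": 0, "grip": 22},
    {"xyz": [0, 0, -40], "roll": 0, "grip": 22},
    {"xyz": [40, 0, -10], "roll": 0, "grip": 22},
    {"xyz": [40, 0, 0], "roll": 0, "grip": 22},
    {"xyz": [40, 0, 0], "roll": 0, "grip": 22}
  ]
}}

```text
time_s: 25.37
position: [0.4949, -0.0643, 0.1133]
tcp_rot: [[-0.139, 0.99, 0.002], [0.99, 0.139, -0.0], [-0.0, 0.002, -1.0]]
force: [-0.4, 0.6, -0.4]
opening: 0.218
grasp_force: 0.0
```

Emit:
{"name": "move_arm", "arguments": {
  "increments": [
    {"xyz": [40, 0, 0], "roll": 0, "grip": 22},
    {"xyz": [40, 0, 0], "roll": 0, "grip": 22},
    {"xyz": [0, 0, 0], "roll": 0, "grip": 22},
    {"xyz": [0, 0, 0], "roll": 0, "grip": 22},
    {"xyz": [0, 0, 0], "roll": 0, "grip": 22}
  ]
}}

```text
time_s: 25.78
position: [0.484, 0.0135, 0.1121]
tcp_rot: [[-0.142, 0.99, -0.0], [0.99, 0.142, -0.0], [-0.0, -0.0, -1.0]]
force: [0.8, -0.5, 0.3]
opening: 0.217
grasp_force: 0.0
```

```bash
python3 - <<'E'
from h import *
b,r=nuts("side"); print(*r,sep="\n"); s=bot.read_state(); print(s["position"],s["force"])
cv2.imwrite("pics/c7.png",b[:,:,::-1])
b,r=nuts("top"); print("top",*r,sep="\n")
for l in ("spice_jar_1","soup_tin","tuna_tin","sardine_tin"):
  for o in bot.spot_in(l,"top"): print(l,round(o["conf"],2),toworld(o["at"],"top").round(3))
E
```

```text
(0.91, [0.518, -0.249, 0.026], [103, 59, 40])
(0.84, [0.598, -0.298, 0.025], [103, 57, 35])
(0.68, [0.596, -0.228, 0.025], [87, 49, 31])
(0.66, [0.462, -0.267, 0.027], [80, 46, 32])
(0.56, [0.728, 0.063, 0.02], [47, 86, 169])
(0.54, [0.381, -0.01, 0.018], [188, 177, 32])
[0.48477975 0.01191721 0.11207149] [0.30981536 0.62420862 0.51050996]
top
(0.7, [0.457, -0.268, 0.026], [83, 45, 24])
(0.69, [0.598, -0.284, 0.019], [64, 29, 12])
(0.67, [0.726, 0.074, 0.023], [21, 69, 142])
(0.56, [0.596, -0.223, 0.023], [78, 40, 20])
(0.5, [0.518, -0.238, 0.021], [65, 30, 14])
spice_jar_1 0.78 [0.561 0.101 0.048]
spice_jar_1 0.53 [0.439 0.401 0.046]
spice_jar_1 0.51 [0.568 0.207 0.046]
soup_tin 0.68 [0.756 0.195 0.099]
soup_tin 0.62 [ 0.537 -0.271  0.002]
tuna_tin 0.63 [ 0.764 -0.047  0.031]
tuna_tin 0.34 [ 0.593 -0.223  0.024]
```

View pics/c7.png

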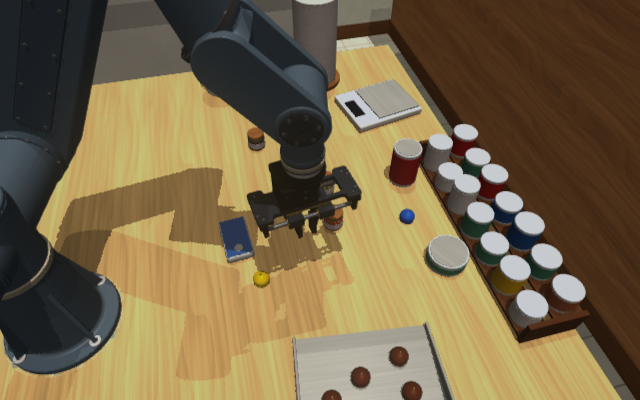

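All four nuts are at rest in the scoop, at (398,355), (360,377), (411,391) and (331,397). The jars and tins haven't moved, and the arm is clear of everything.

```bash
python3 -c "
from rig import bot
print(bot.hand_in())"
```

```text
the job is handed in; nothing more can be done
None
```

All four chestnuts are at rest inside the scoop, no jar or tin was disturbed, and the job was handed in at about 26 s; the hand-in returned no verdict.

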